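# Grease the sample-loader slide through its tilted nipple

### The job

The slide carriage of the lab's sample loader is due for grease: lift the push-type grease gun out of its stand, press its coupler squarely onto the tilted grease nipple on the carriage until the jaws snap over, and keep pushing until the nozzle has gone most of the way into the barrel. Hold it there against its spring for three seconds and finish like that, still gripping the gun and pressing; do not ram the nipple, and leave the other things on the bench where they are.

Things in the scene. Friction and masses are not known exactly. Their poses are not given: they have to be found in the camera images.
- gun_grip (a point): Round push-type grease gun, 155 mm long, 0.4 kg, upright in its stand, coupler down. Middle of its ribbed rubber grip (30 mm wide, 84 to 136 mm from the coupler's mouth), on the axis, 110 mm from the mouth, 45 mm below the rear end; z points along the axis to the rear. From mouth: 18 mm wide coupler with 22 mm sleeve (0 to 26 mm), 9 mm tube, 34 mm knurled collar (62 to 78 mm), grip, 31 mm end cap.
- gun_mouth (a point): Centre of the coupler's open mouth, the gun's lower tip; z points along the gun's axis to its rear. The mouth is a funnel 15 mm wide that narrows to 10 mm. Three sprung jaws 5 mm inside meet the nipple's head when its tip is 4 mm in, spread at about 6 N, then snap shut behind the head and draw it in; the tip is then 11 mm in, against the coupler's seal.
- gun_nozzle (a joint): How far the nozzle with its coupler is pushed into the barrel against the pump spring: 0 fully out (about 26 mm of the thin tube shows), 0.012 m fully in (hard stop). It starts to move at 13 N, after the jaws have snapped, needs about 16 N at 7 mm and 18 N at full stroke; 20 to 30 N holds it at the stop.
- nipple_tip (a point): Tip of the grease nipple: 7 mm wide round head, standing 14 mm proud of its 12 mm wide base, on the sloping top of the small aluminium block (36 mm wide) at the robot's side of the carriage's top plate. z points out along the nipple's axis, which leans 30 degrees from vertical, to the robot's side, square to the rail; the gun must come down along it. The tip is 108 mm above the bench.
- loader: Linear axis of the sample loader, fixed: grey bed 150 x 340 x 25 mm, steel rail along its y, ball screw, 75 mm high end plates, small black motor at the +y end. Origin under the middle of the bed. The steel carriage with aluminium top plate and nipple block is parked on the rail up to 80 mm from the middle and does not move; the nipple's tip lies 39 mm from the bed's middle line, on its -x side.
- stand: Grey sheet-steel tool stand, fixed: base plate 110 x 140 mm, top plate 90 x 130 mm whose upper face is 75 mm above the bench; the gun hangs in its middle hole, 27 mm wide, by the 34 mm collar, the coupler's mouth 13 mm above the bench. Origin under the middle of the base.
- bottle: Amber reagent bottle, 52 mm in diameter, 115 mm high; a bystander. Origin at its underside.
- dishes: Two stacked petri dishes, 90 mm in diameter, 30 mm high together; a bystander between the robot and the loader. Origin at the underside.
- cup: White lidded specimen cup, 60 mm in diameter, 60 mm high; a bystander. Origin at its underside.
There are look-alikes about, which are no part of the job. Of the things like the part that bears gun_grip, leave any that is blue or yellow; of the rest the larger one is meant.

How it is judged:
By the outcome, as a careful person would: the job done as asked, in the order asked, and still so for the second after the job is handed in, while the arm keeps its last pose, push and grip.
It also fails if it takes over 45 s, if anything falls off the work surface, if the arm or the gripper's body presses on something with over 40 N, if the wrist force passes 120 N, or if a joint passes its speed limit or range.

### The arm

A 6-joint arm with a two-finger parallel gripper is mounted at the origin on the work surface. World frame = base frame: x ahead of the robot, y to its left, z up, the work surface at z = 0. Lengths are in m, angles in rad, forces in N, time in s.
With the tool pointing down it reaches from about 0.3 to 0.85 m from the base axis. Payload 5.4 kg.
Tool frame: the origin (TCP) lies midway between the tips of the shut fingers; the grasp point (between the pads) lies 19 mm behind it; z points along the fingers, y is the line along which they close (so a half turn about z gives the same grasp; the last joint's range is limited). The gripper opens to 85 mm and grips with 20 to 120 N. Pads are 22 mm wide; open, the fingers measure 114 mm over their backs; the gripper's body (76 mm by 85 mm) begins 54 mm behind the grasp point. The pads swing forward as they close: fully open they stand 13 mm farther back than shut.
Start: joints at [-1.549, 0.158, 1.597, -0, 1.386, -0.21], TCP at [0.132, -0.56, 0.231] pointing down, gripper open.
Joint ranges: [-2.91, 2.91], [-0.94, 2.29], [0.18, 2.7], [-1.29, 4.43], [0.17, 2.64], [-3, 3]. Speed limits (rad/s): [2.57, 2.57, 3.14, 3.14, 3.14, 3.14].

### API

Orientations are given as a rotation vector (axis times angle).
In Python, from rig import manip gives the robot as it stands.
- The arm moves only by the tool arm_command, never from a script. Its arguments are lists of equal length, an entry for each row: "slide": the shift along the tool's x, y, z in cm, a list of three; "delta_rot": the turn, a rotation vector about the tool's x, y, z in degrees, a list of three; "claw": the gripper's target within -1 to 1 (fully open at 1, half-way at 0, shut at -1). In form: {"slide": [[tx, ty, tz], ...], "delta_rot": [[rx, ry, rz], ...], "claw": [claw, ...]}. A call has 1 to 10 rows; each row is the pose to reach, as a shift and turn from the pose commanded when the call began, along the tool's axes at that moment; what a row does not reach only later rows make up. A row lasts 1/8 s, in which the tool goes at most 62.5 mm and 10.7 degrees, less where a joint would pass 70% of its speed; a pose out of reach is approached as far as the arm can. A call with a gripper value outside its range is refused whole. The fingers move at their own pace and stop on an object; "force" is the grip in N (left out, the last holds). Time passes only in rows, so rows that repeat a pose let the fingers close. It gives the time, the measured TCP pose, the force, the opening and the grip force at its end, in the units of the state.
- manip.get_obs(): the state, without advancing time (a new reading comes with each control period).
- manip.read_camera(name): name is "scene" or "top"; returns a dict with "img" (400x640x3 uint8, blue, green, red), "mtx" (3x3 intrinsics, pixels), "k1" (the pictures are not rectified: a ray, as slopes to the right and down, at radius r is drawn at 1 + k1 r^2 times it, then the intrinsics apply), "T" (4x4, takes a point from camera to world coordinates). Camera axes: x right, y down, z forward; pixel columns grow to the right and rows downward; lengths in m; the calibration is good to about 2 mm. A picture is of the moment at which its call begins. There is no depth.
- manip.sign_off(): hands the job in; it is judged then, once.
Trained networks look in a picture, given as the dict that the camera call returned (one of the last four; its "shot" number tells which), for a name from the list of things; names that differ only in an ending like _2 or _b are one class to them, and where a whole thing is asked for, a point or a joint stands for the part that bears it (a point fixed in the world has none). Each returns a list of dicts, best first, with "p" (0 to 1); they miss things now and then, are a little off and sometimes report something else, mostly with a low value. They report only what shows in the picture. A call takes as long as a camera call. They do not tell look-alikes from the thing itself.
- manip.trace(name, picture): "region" (400x640 bool, what is visible of it) and "centre" ([row, column] in pixels, amid what is visible of it).
- manip.pinpoint(name, picture): "centre" ([row, column] in pixels: a listed point, or the origin of a listed thing).
The state is a dict: "clock": time; "joint_positions": joint angles; "qvel": joint speeds; "joint_torque": joint torques, N m; "eef_pos": TCP position; "tool_rot": TCP orientation; "ft_force": force on the tool from outside, world axes, zero at the start; "wrist_torque": the same for the moment, N m; "opening": finger opening in m; "finger_force": force on a finger pad.
Only numpy, scipy, OpenCV 4.12 (cv2) and the standard library are available. Lean on these libraries where they do the work, as an engineer would, in place of code of your own. Each camera call takes 0.05 s, during which the arm holds its last target. There are 200 camera calls.

## Working session

There is one attempt and no reset: what is moved stays moved. The work goes in short steps, Python scripts to look and compute and a tool call to move; the robot and the scene stay as the last step left them, time stands still between calls to the robot, and variables do not carry over. Pictures are saved under pics/ and viewed, at most 12 in all, crops included, and the job is handed in when it is done.

Besides the shell and the picture viewer there is one more tool, called after "Emit:" as name(argument=value, ...), one argument or row to a line, values as JSON. arm_command: Moves the arm, as the interface text tells. Its arguments: {"type":"object","properties":{"slide":{"type":"array"},"delta_rot":{"type":"array"},"claw":{"type":"array"},"force":{"type":"number"}},"required":["slide","delta_rot","claw"]}

```bash
mkdir -p pics; ls; cat > h.py <<'E'
import numpy as np, cv2
from rig import manip
from scipy.spatial.transform import Rotation as R
from scipy.optimize import brentq
def ray(cam,rc):
    K=cam["mtx"];k=cam["k1"]
    d=np.array([(rc[1]-K[0][2])/K[0][0],(rc[0]-K[1][2])/K[1][1]])
    u=d.copy()
    for _ in range(30): u=d/(1+k*(u@u))
    T=np.array(cam["T"]);v=T[:3,:3]@np.array([u[0],u[1],1]);return T[:3,3],v/np.linalg.norm(v)
def tri(rays):
    A=np.zeros((3,3));b=np.zeros(3)
    for o,v in rays:
        P=np.eye(3)-np.outer(v,v);A+=P;b+=P@o
    x=np.linalg.solve(A,b)
    return x,[float(np.linalg.norm((np.eye(3)-np.outer(v,v))@(x-o))) for o,v in rays]
def proj(cam,p):
    T=np.array(cam["T"]);c=T[:3,:3].T@(np.asarray(p)-T[:3,3]);u=c[:2]/c[2];u=u*(1+cam["k1"]*(u@u));K=cam["mtx"]
    return [K[1][1]*u[1]+K[1][2],K[0][0]*u[0]+K[0][2]]
def onz(cam,rc,z):
    o,v=ray(cam,rc);return o+v*(z-o[2])/v[2]
E
cat > a.py <<'E'
from h import *
np.set_printoptions(precision=4,suppress=True)
for n in ["scene","top"]:
    c=manip.read_camera(n);cv2.imwrite(f"pics/{n}0.png",c["img"]);print(n,c["mtx"],c["k1"],np.array(c["T"]))
    for t in ["gun_grip","gun_mouth","nipple_tip","loader","stand","bottle","dishes","cup"]:
        for d in manip.pinpoint(t,c)[:4]:
            print(t,np.round(d["centre"],1),round(d["p"],2), onz(c,d["centre"],dict(gun_grip=.123,gun_mouth=.013,nipple_tip=.108).get(t,0)))
print(manip.get_obs())
E
python3 a.py
```

```text
pics
scene [[496.2064   0.     319.9874]
 [  0.     496.2064 202.0195]
 [  0.       0.       1.    ]] -0.048456468654755946 [[-0.2491  0.6133 -0.7496  1.3864]
 [ 0.9683  0.174  -0.1794  0.1503]
 [ 0.0204 -0.7705 -0.6372  0.8067]
 [ 0.      0.      0.      1.    ]]
gun_grip [140.1 235.2] 0.83 [ 0.4021 -0.3107  0.123 ]
gun_grip [162.9 213.1] 0.74 [ 0.5101 -0.3234  0.123 ]
gun_grip [215.8 195.1] 0.54 [ 0.6967 -0.2813  0.123 ]
gun_grip [203.7 180.3] 0.49 [ 0.6693 -0.3289  0.123 ]
gun_mouth [226.9 182.5] 0.64 [ 0.6302 -0.362   0.013 ]
gun_mouth [175.2 240.2] 0.57 [ 0.4019 -0.3067  0.013 ]
gun_mouth [201.2 222.3] 0.51 [ 0.5163 -0.3095  0.013 ]
gun_mouth [240.6 204.5] 0.4 [ 0.6587 -0.2927  0.013 ]
nipple_tip [236.7 400. ] 0.42 [0.6276 0.1393 0.108 ]
loader [284.9 430.1] 0.55 [0.6427 0.2196 0.    ]
stand [204.4 219.6] 0.78 [ 0.5157 -0.3185  0.    ]
bottle [275.7 184.3] 0.89 [ 0.7586 -0.2963 -0.    ]
dishes [200.6 330.5] 0.74 [ 0.4244 -0.0524 -0.    ]
cup [289.9 248.5] 0.75 [ 0.7585 -0.1491 -0.    ]
top [[437.8524   0.     315.8972]
 [  0.     437.8524 202.1177]
 [  0.       0.       1.    ]]
[... 480 characters left out ...]
]
stand [227.5 413.4] 0.67 [ 0.5146 -0.3173  0.    ]
bottle [139.2 405.8] 0.96 [ 0.7589 -0.2915  0.    ]
dishes [255.7 318.8] 0.66 [ 0.4298 -0.0595  0.    ]
cup [139.7 353.3] 0.86 [ 0.7528 -0.1455  0.    ]
{'clock': 0.9, 'joint_positions': array([-1.5491,  0.1584,  1.597 ,  0.    ,  1.3862, -0.2101]), 'qvel': array([ 0.0001,  0.0006,  0.0001,  0.0002,  0.    , -0.0011]), 'joint_torque': array([  0.0007, -39.6004, -33.1701,  -0.0001,   0.0005,  -0.    ]), 'eef_pos': array([ 0.1321, -0.5596,  0.2313]), 'tool_rot': array([3.1205, 0.3633, 0.    ]), 'ft_force': array([0.0604, 0.5271, 0.1404]), 'wrist_torque': array([-0.0076, -0.0067, -0.0178]), 'finger_force': 0.0, 'opening': 0.08535551053011915}
```

View pics.

View pics/scene0.png

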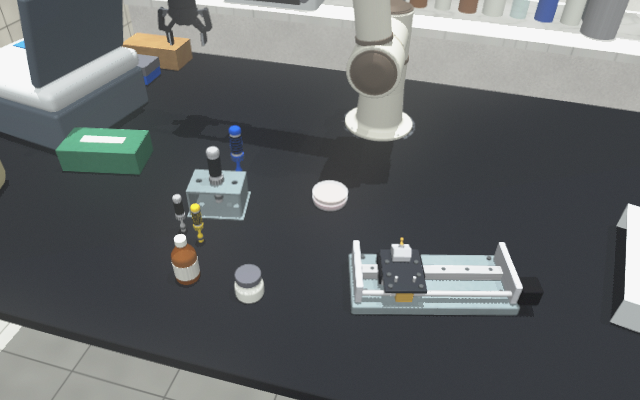

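View pics/top0.png

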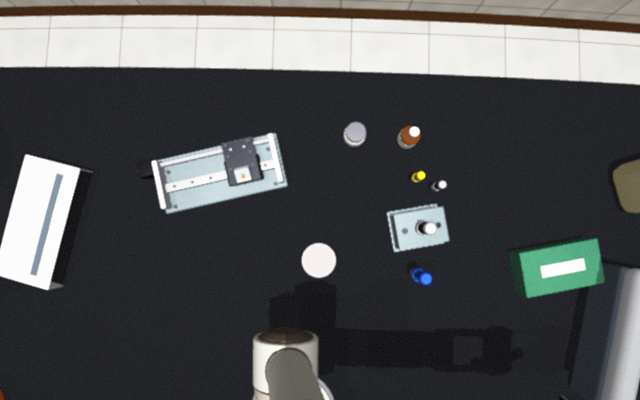

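```bash
cat > b.py <<'E'
from h import *
np.set_printoptions(precision=4,suppress=True)
s=manip.read_camera("scene");t=manip.read_camera("top")
def near(n,c,rc):
    L=[d for d in manip.pinpoint(n,c) if np.hypot(*(np.array(d["centre"])-rc))<12]
    return (np.array(L[0]["centre"]) if L else None)
for n,a,b in [("gun_grip",(163,213),(228,425)),("nipple_tip",(237,400),(176,243))]:
    p,q=near(n,s,a),near(n,t,b);print(n,p,q)
    if p is not None and q is not None: print(tri([ray(s,p),ray(t,q)]))
m=manip.trace("loader",t)[0]["region"];pts=[]
for c in range(m.shape[1]):
    r=np.where(m[:,c])[0]
    if len(r): pts.append((r.max()+.5,c))
pts=pts[12:-5]
w=np.array([onz(t,p,.025)[:2] for p in pts],np.float32)
v=cv2.fitLine(w,cv2.DIST_HUBER,0,.001,.001).ravel();print("edge",v,np.degrees(np.arctan2(-v[0]*np.sign(v[1]),abs(v[1]))))
rs=(w-v[2:])@np.array([-v[1],v[0]]);print("resid",np.percentile(rs,[5,25,50,75,95])*1e3)
x=cv2.resize(t["img"][125:220,140:295],None,fx=4,fy=4,interpolation=cv2.INTER_CUBIC)
y=cv2.resize(s["img"][215:315,340:545],None,fx=3,fy=3,interpolation=cv2.INTER_CUBIC)
o=np.zeros((x.shape[0]+0+0,1,3),np.uint8)
cv2.imwrite("pics/ld.png",x);cv2.imwrite("pics/ls.png",y)
E
python3 b.py
```

```text
gun_grip [162.2 215.9] None
nipple_tip [234.8 398.2] [176.9 241.4]
(array([0.629 , 0.1378, 0.1144]), [0.0027959651182575605, 0.002795965118257577])
edge [ 0.2518 -0.9678  0.5736  0.1868] 14.586902
resid [-1.6866 -0.5742  0.2268  1.2535 90.6991]
```

View pics/ld.png

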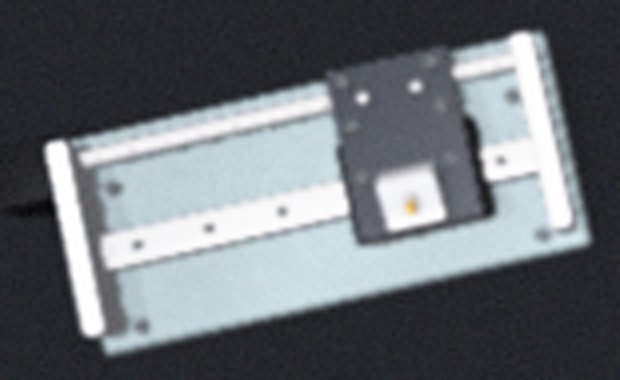

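View pics/ls.png

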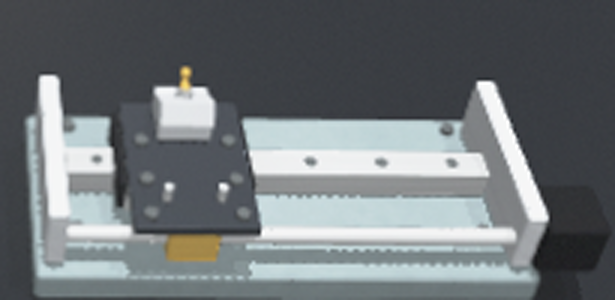

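```bash
cat > c.py <<'E'
from h import *
np.set_printoptions(precision=4,suppress=True)
s=manip.read_camera("scene");t=manip.read_camera("top")
print(tri([ray(s,(237.3,401.3)),ray(t,(177.7,242.4))]))
for a in [(162.9,213.1),(162.2,215.9)]: print(tri([ray(s,a),ray(t,(227.8,425.2))]))
for c,r,cc in [(s,237,401),(t,177,242)]:
    im=c["img"].astype(int);m=np.zeros(im.shape[:2],bool);m[r-12:r+13,cc-12:cc+13]=True
    m&=(im[...,2]-im[...,0]>50);ys,xs=np.where(m);print(list(zip(ys,xs)))
a=cv2.resize(s["img"][140:220,180:260],None,fx=5,fy=5,interpolation=cv2.INTER_CUBIC)
b=cv2.resize(t["img"][190:270,380:460],None,fx=5,fy=5,interpolation=cv2.INTER_CUBIC)
cv2.imwrite("pics/gun.png",np.hstack([a,b]))
E
python3 c.py
```

```text
(array([0.6273, 0.1408, 0.1063]), [0.0013276007410528347, 0.0013276007410527497])
(array([ 0.5156, -0.3196,  0.1273]), [0.0007430838845022459, 0.0007430838845022619])
(array([ 0.5146, -0.3159,  0.13  ]), [0.0023535194128387355, 0.002353519412838808])
[(np.int64(237), np.int64(401)), (np.int64(237), np.int64(402)), (np.int64(238), np.int64(400)), (np.int64(238), np.int64(401)), (np.int64(238), np.int64(402)), (np.int64(238), np.int64(403)), (np.int64(239), np.int64(400)), (np.int64(239), np.int64(401)), (np.int64(239), np.int64(402)), (np.int64(239), np.int64(403)), (np.int64(240), np.int64(400)), (np.int64(240), np.int64(401)), (np.int64(240), np.int64(402)), (np.int64(241), np.int64(401)), (np.int64(241), np.int64(402)), (np.int64(242), np.int64(400)), (np.int64(242), np.int64(401)), (np.int64(242), np.int64(402)), (np.int64(243), np.int64(400)), (np.int64(243), np.int64(401)), (np.int64(243), np.int64(402)), (np.int64(243), np.int64(403)), (np.int64(244), np.int64(400)), (np.int64(244), np.int64(401)), (np.int64(244), np.int64(402))]
[(np.int64(175), np.int64(242)), (np.int64(176), np.int64(241)), (np.int64(176), np.int64(242)), (np.int64(176), np.int64(243)), (np.int64(177), np.int64(241)), (np.int64(177), np.int64(242)), (np.int64(177), np.int64(243)), (np.int64(178), np.int64(242))]
```

View pics/gun.png

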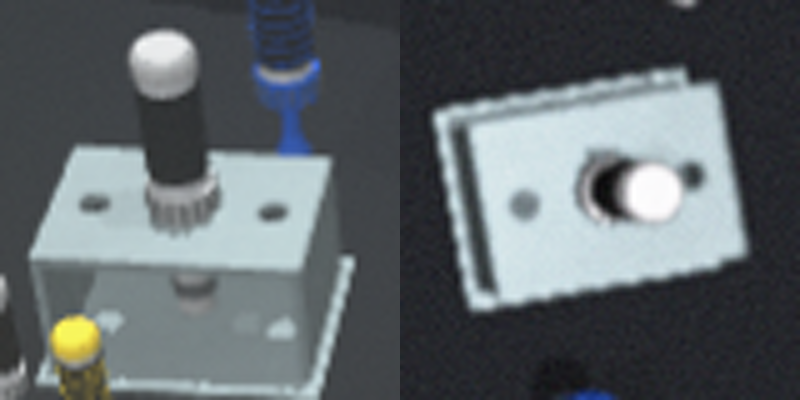

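Emit:
arm_command(
  slide=[
    [5,-1.7,-0.2],
    [10,-3.4,-0.4],
    [15.5,-5.3,-0.6],
    [21,-7.2,-0.8],
    [26.5,-9,-1],
    [32,-10.9,-1],
    [37,-12.6,-1],
    [41,-14,-1],
    [42.8,-14.6,-1],
    [42.8,-14.6,-1],
  ],
  delta_rot=[
    [0,0,0],
    [0,0,0],
    [0,0,-0.5],
    [0,0,-1],
    [0,0,-1.3],
    [0,0,-1.3],
    [0,0,-1.3],
    [0,0,-1.3],
    [0,0,-1.3],
    [0,0,-1.3],
  ],
  claw=[1,1,1,1,1,1,1,1,1,1],
  force=100,
)

```text
clock: 2.6
eef_pos: [0.5153, -0.3189, 0.2411]
tool_rot: [3.116, 0.401, -0.001]
ft_force: [-0.3, -0.7, 0.4]
opening: 0.0855
finger_force: 0.0
```

```bash
cat > d.py <<'E'
from h import *
np.set_printoptions(precision=4,suppress=True)
o=manip.get_obs();s=manip.read_camera("scene");t=manip.read_camera("top")
print(o["clock"],o["eef_pos"],R.from_rotvec(o["tool_rot"]).as_matrix(),o["joint_positions"],o["ft_force"])
print(tri([ray(s,(148.8,212.3)),ray(t,(228,430.2))]))
a=cv2.resize(s["img"][100:220,160:280],None,fx=3.3,fy=3.3,interpolation=cv2.INTER_CUBIC)
b=cv2.resize(t["img"][170:290,370:490],None,fx=3.3,fy=3.3,interpolation=cv2.INTER_CUBIC)
cv2.imwrite("pics/g2.png",np.hstack([a,b]))
E
python3 d.py
```

```text
2.6 [ 0.5153 -0.3189  0.2411] [[ 0.9674  0.2532 -0.0005]
 [ 0.2532 -0.9674 -0.0001]
 [-0.0005 -0.     -1.    ]] [-0.7531  0.2318  1.4932 -0.0004  1.4169  0.5618] [-0.3004 -0.7465  0.4301]
(array([ 0.5149, -0.3195,  0.1671]), [0.0015997573849208118, 0.0015997573849209367])
```

View pics/g2.png

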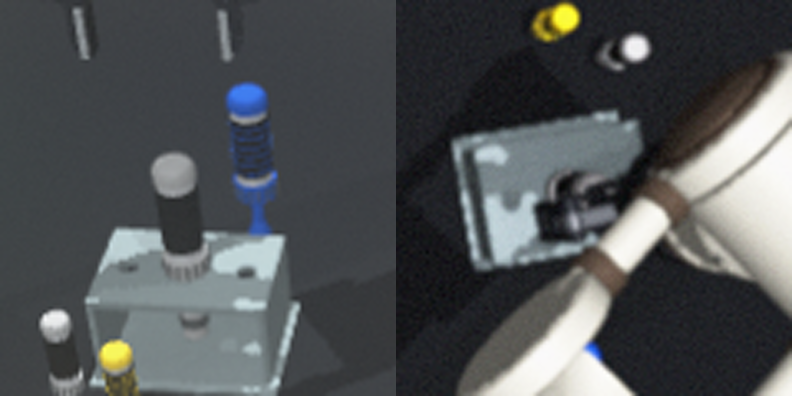

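Emit:
arm_command(
  slide=[
    [0,0,4],
    [0,0,8],
    [0,0,11],
    [0,0,13],
    [0,0,13.5],
    [0,0,13.5],
    [0,0,13.5],
    [0,0,13.5],
    [0,0,13.5],
    [0,0,13.5],
  ],
  delta_rot=[
    [0,0,0],
    [0,0,0],
    [0,0,0],
    [0,0,0],
    [0,0,0],
    [0,0,0],
    [0,0,0],
    [0,0,0],
    [0,0,0],
    [0,0,0],
  ],
  claw=[1,1,1,1,1,-1,-1,-1,-1,-1],
  force=100,
)

```text
clock: 3.95
eef_pos: [0.5158, -0.32, 0.1077]
tool_rot: [3.114, 0.399, 0.002]
ft_force: [0.0, -0.4, 5.1]
opening: 0.0281
finger_force: 98.1
```

Emit:
arm_command(
  slide=[
    [0,0,0],
    [0,0,0],
    [0,0,0],
    [0,0,0],
  ],
  delta_rot=[
    [0,0,0],
    [0,0,0],
    [0,0,0],
    [0,0,0],
  ],
  claw=[-1,-1,-1,-1],
)

```text
clock: 4.45
eef_pos: [0.5158, -0.32, 0.1077]
tool_rot: [3.114, 0.398, 0.002]
ft_force: [0.4, -0.4, 6.1]
opening: 0.0283
finger_force: 98.1
```

Emit:
arm_command(
  slide=[
    [0,0,-1],
    [0,0,-2.5],
    [0,0,-4.5],
    [0,0,-7],
    [0,0,-10],
    [0,0,-13],
    [0,0,-15.5],
    [0,0,-17],
    [0,0,-17],
    [0,0,-17],
  ],
  delta_rot=[
    [0,0,0],
    [0,0,0],
    [0,0,0],
    [0,0,0],
    [0,0,0],
    [0,0,0],
    [0,0,0],
    [0,0,0],
    [0,0,0],
    [0,0,0],
  ],
  claw=[-1,-1,-1,-1,-1,-1,-1,-1,-1,-1],
)

```text
clock: 5.7
eef_pos: [0.5146, -0.3187, 0.275]
tool_rot: [-3.114, -0.399, 0.002]
ft_force: [-0.8, 0.7, -5.4]
opening: 0.028
finger_force: 98.8
```

Emit:
arm_command(
  slide=[
    [1,-3,0],
    [3,-8,0],
    [5,-13.5,0],
    [7,-19,0],
    [9,-24.5,0],
    [11,-30,1],
    [12.5,-35.5,2],
    [14,-39.5,3],
    [14.8,-41.6,3.4],
    [14.8,-41.6,3.4],
  ],
  delta_rot=[
    [0,0,0],
    [0,4,0],
    [0,8,0],
    [0,13,0],
    [0,18,0],
    [0,23,0],
    [0,27,0],
    [0,30,0],
    [0,30,0],
    [0,30,0],
  ],
  claw=[-1,-1,-1,-1,-1,-1,-1,-1,-1,-1],
)

```text
clock: 6.95
eef_pos: [0.5517, 0.1223, 0.2396]
tool_rot: [-2.949, -0.382, -0.782]
ft_force: [0.3, -0.2, -4.6]
opening: 0.028
finger_force: 99.7
```

```bash
cat > e.py <<'E'
from h import *
np.set_printoptions(precision=4,suppress=True)
o=manip.get_obs();s=manip.read_camera("scene");t=manip.read_camera("top")
M=R.from_rotvec(o["tool_rot"]).as_matrix();p=o["eef_pos"];mo=p+M[:,2]*.0947
print(o["clock"],p,M,o["joint_positions"],o["ft_force"],"mouth pred",mo)
for c,n in [(s,"s"),(t,"t")]:
    print(n,"pred mouth px",proj(c,mo),"grip",proj(c,p-M[:,2]*.0153),"tip",proj(c,[.6275,.1405,.1075]))
    for k in ["gun_mouth","gun_grip","nipple_tip"]:
        print(k,[(np.round(d["centre"],1),round(d["p"],2)) for d in manip.pinpoint(k,c)[:3]])
r0,c0=[int(v) for v in proj(s,[.61,.137,.13])]
a=cv2.resize(s["img"][r0-40:r0+40,c0-40:c0+40],None,fx=5,fy=5,interpolation=cv2.INTER_CUBIC);print("scene crop",r0-40,c0-40)
r0,c0=[int(v) for v in proj(t,[.61,.137,.13])]
b=cv2.resize(t["img"][r0-40:r0+40,c0-40:c0+40],None,fx=5,fy=5,interpolation=cv2.INTER_CUBIC);print("top crop",r0-40,c0-40)
cv2.imwrite("pics/g3.png",np.hstack([a,b]))
E
python3 e.py
```

```text
6.95 [0.5517 0.1223 0.2396] [[ 0.84    0.2549  0.479 ]
 [ 0.2207 -0.967   0.1276]
 [ 0.4957 -0.0014 -0.8685]] [-0.0911 -0.2567  2.0604  0.2273  0.8589  1.1155] [ 0.3482 -0.2344 -4.616 ] mouth pred [0.597  0.1344 0.1574]
s pred mouth px [np.float64(208.63168387337103), np.float64(402.5543525911613)] grip [np.float64(154.50935031911817), np.float64(404.8320325489101)] tip [np.float64(236.94689265377266), np.float64(400.5798211854985)]
gun_mouth [(array([211.8, 404.5]), 0.59), (array([176.7, 239.3]), 0.49), (array([228.9, 183.7]), 0.39)]
gun_grip [(array([143.3, 234.9]), 0.84), (array([152.7, 407.5]), 0.7), (array([203.9, 217.2]), 0.56)]
nipple_tip [(array([235.3, 396.6]), 0.42)]
t pred mouth px [np.float64(188.20467402533217), np.float64(240.3130295467309)] grip [np.float64(209.07205165127039), np.float64(238.00557924641373)] tip [np.float64(177.62832982703583), np.float64(241.8959938277851)]
gun_mouth [(array([190.3, 242.5]), 0.52)]
gun_grip [(array([206., 238.]), 0.88), (array([186.1, 441.6]), 0.7), (array([277.1, 421.5]), 0.59)]
nipple_tip [(array([178.1, 243.4]), 0.56), (array([137.2, 350.6]), 0.16)]
scene crop 182 361
top crop 143 201
```

View pics/g3.png

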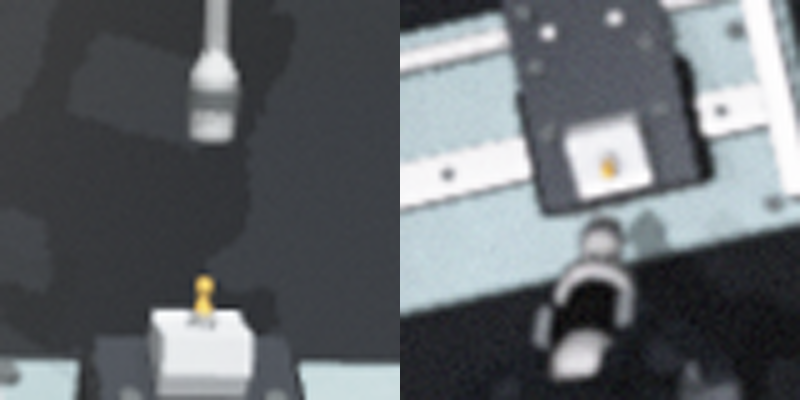

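Emit:
arm_command(
  slide=[
    [0.1,0.03,1.3],
    [0.2,0.06,2.6],
    [0.23,0.08,3.6],
    [0.23,0.08,4.1],
    [0.23,0.08,4.1],
    [0.23,0.08,4.1],
  ],
  delta_rot=[
    [0,0,0],
    [0,0,0],
    [0,0,0],
    [0,0,0],
    [0,0,0],
    [0,0,0],
  ],
  claw=[-1,-1,-1,-1,-1,-1],
)

```text
clock: 8.1
eef_pos: [0.5758, 0.1256, 0.2084]
tool_rot: [-2.948, -0.377, -0.791]
ft_force: [0.5, -0.7, -4.8]
opening: 0.0283
finger_force: 99.7
```

```bash
cat > f.py <<'E'
from h import *
import sys
np.set_printoptions(precision=4,suppress=True)
o=manip.get_obs();s=manip.read_camera("scene");t=manip.read_camera("top")
M=R.from_rotvec(o["tool_rot"]).as_matrix();p=o["eef_pos"];z=M[:,2];mo=p+z*.0947
tip=np.array([.6275,.141,.1075]);print(o["clock"],p,z,o["ft_force"],"mouth",mo,"tip rel tool",M.T@(tip-mo))
a=np.array([-.4838,-.126,.866]);u=np.cross(a,[0,0,1]);u/=np.linalg.norm(u);w=np.cross(a,u)
out=[]
for c in (s,t):
    r0,c0=[int(v)-(30 if c is s else 40) for v in proj(c,mo-z*.03)];F=7;H=62
    im=cv2.resize(c["img"][r0:r0+H,c0:c0+56],None,fx=F,fy=F,interpolation=cv2.INTER_CUBIC)
    def circ(cen,d,A,B,col):
        P=[proj(c,cen+d/2*(np.cos(x)*A+np.sin(x)*B)) for x in np.linspace(0,6.283,40)]
        cv2.polylines(im,[np.int32([[(q[1]-c0+.5)*F,(q[0]-r0+.5)*F] for q in P])],True,col,1)
    for dd,L in [(.018,0),(.022,.026),(.034,.062),(.034,.078),(.031,.150)]: circ(mo-z*L,dd,M[:,0],M[:,1],(0,255,0))
    circ(tip-a*.003,.007,u,w,(255,0,255)); circ(tip-a*.014,.012,u,w,(255,0,255))
    out.append(im);print(r0,c0)
cv2.imwrite("pics/"+sys.argv[1],np.hstack(out))
E
python3 f.py g4.png
```

```text
8.1 [0.5758 0.1256 0.2084] [ 0.4845  0.1259 -0.8657] [ 0.5211 -0.7267 -4.8497] mouth [0.6216 0.1375 0.1264] tip rel tool [-0.0038 -0.0019  0.0196]
183 371
144 201
```

View pics/g4.png

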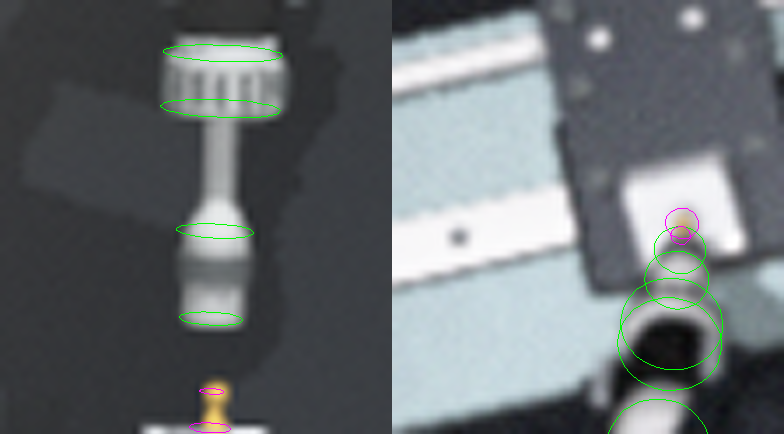

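```bash
cat > g.py <<'E'
from h import *
o=manip.get_obs();t=manip.read_camera("top")
M=R.from_rotvec(o["tool_rot"]).as_matrix();p=o["eef_pos"];z=M[:,2];mo=p+z*.0947
r0,c0=166,278-60+0;c0=280-57+0;c0=222;F=13
raw=cv2.resize(t["img"][r0:r0+44,c0:c0+30],None,fx=F,fy=F,interpolation=cv2.INTER_CUBIC)
raw=cv2.convertScaleAbs((255*(raw/255.)**.6)).astype(np.uint8);im=raw.copy()
for d,L in [(.018,0),(.018,.01),(.022,.012),(.034,.062),(.034,.078),(.031,.137),(.031,.155)]:
    P=[proj(t,mo-z*L+d/2*(np.cos(x)*M[:,0]+np.sin(x)*M[:,1])) for x in np.linspace(0,6.283,40)]
    cv2.polylines(im,[np.int32([[(q[1]-c0+.5)*F,(q[0]-r0+.5)*F] for q in P])],True,(0,255,0),1)
cv2.imwrite("pics/g5.png",np.hstack([raw,im]))
E
python3 g.py
```

```text
(no output)
```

View pics/g5.png

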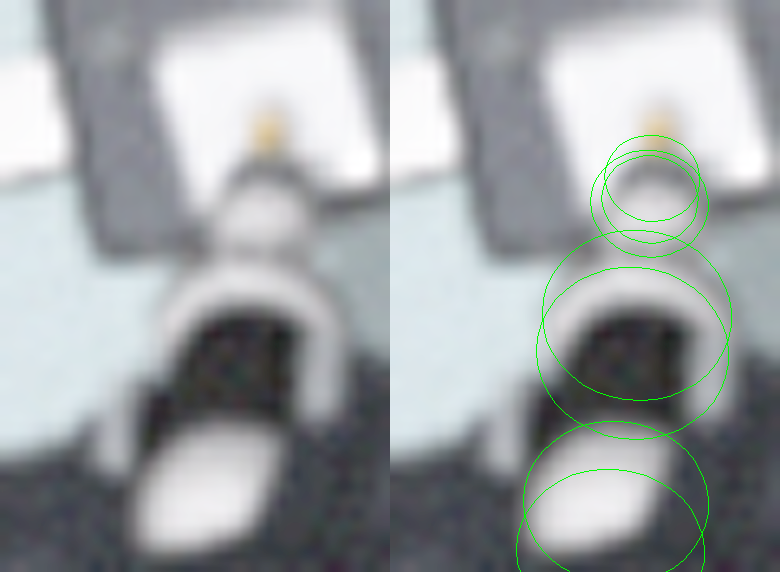

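Emit:
arm_command(
  slide=[
    [-0.1,-0.1,0.5],
    [-0.2,-0.2,1.0],
    [-0.2,-0.2,1.4],
    [-0.2,-0.2,1.7],
    [-0.2,-0.2,1.7],
    [-0.2,-0.2,1.7],
    [-0.2,-0.2,1.7],
  ],
  delta_rot=[
    [0,0,0],
    [0,0,0],
    [0,0,0],
    [0,0,0],
    [0,0,0],
    [0,0,0],
    [0,0,0],
  ],
  claw=[-1,-1,-1,-1,-1,-1,-1],
)

```text
clock: 9.12
eef_pos: [0.5817, 0.1292, 0.1925]
tool_rot: [-2.949, -0.377, -0.791]
ft_force: [-0.0, 0.8, -3.3]
opening: 0.0284
finger_force: 99.7
```

```bash
sed -i 's/F=7;H=62/F=7;H=62;cv2.imwrite("pics\/raw_%d.png"%(c is s),c["img"])/' f.py; python3 f.py g6.png
python3 - <<'E'
import cv2
# print top picture grey values and redness around tip
t=cv2.imread("pics/raw_0.png").astype(int)
print("grey");print(t[168:194,242,:].mean(1).astype(int))
print((t[168:190,238:248,2]-t[168:190,238:248,0]))
s=cv2.imread("pics/raw_1.png").astype(int);print((s[228:246,396:408,2]-s[228:246,396:408,0]))
E
```

```text
9.125 [0.5817 0.1292 0.1925] [ 0.4843  0.1259 -0.8658] [-0.0258  0.8049 -3.346 ] mouth [0.6276 0.1411 0.1105] tip rel tool [-0.0016  0.0001  0.0025]
191 371
142 200
grey
[211 237 243 244 237 221 200 174 119 101 138 183 203 198 169 133 156 188
 178 106  40  20  18  13  15  18]
[[ -6  -5  -6  -8  -6  -5  -4  -5  -3  -6]
 [ -4  -7  -3  -5  -3  -4  -3  -3  -4  -3]
 [ -4  -2  -3  -2  -4  -2  -2  -3  -3  -3]
 [ -3  -3  -3  -3  -3  -2  -3  -4  -4  -4]
 [ -3  -2  -2  -3  -3  -3  -4  -4  -3  -4]
 [ -3  -3  -5  -3  -5  -5  -4  -3  -4  -3]
 [ -3  -3  -2   2   9   7  -6  -4  -4  -4]
 [ -2  -3  -4   5  20  18  -1  -5  -4  -4]
 [ -3  -6  -6  -2   7   6  -6  -6  -5  -4]
 [ -8  -6  -5  -7  -3  -3  -4  -4  -8  -5]
 [ -5  -5  -3  -1  -7  -6  -3  -5  -5  -4]
 [ -8   0   0  -1  -4  -3   0  -3  -4  -5]
 [ -6  -4  -1   0  -4  -3  -2   1  -3  -7]
 [ -4  -5   0  -3   0  -3  -4  -4  -3  -3]
 [ -3  -2  -3  -1   0  -3  -2  -2  -6  -5]
 [ -2  -3  -2  -3  -4  -3   0  -1  -7 -11]
 [ -2   1  -4  -2  -2  -4  -2  -4  -8 -16]
 [ -3  -3  -2  -4  -3  -1  -4  -5  -3 -13]
 [ -2  -3  -5  -3  -2  -3  -3  -2   0 -10]
 [ -5 
[... 342 characters left out ...]
 -3  -5  -5  -5  -4  -5  -4  -4  -6]
 [ -5  -3  -3  -3  -3  -4  -4  -3  -3  -3  -3  -5]
 [ -6  -3  -3  -3  -4  -3  -3  -4  -4  -4  -4  -5]
 [ -5  -3  -3  -4  -5  -5  -4  -3  -4  -4  -4  -5]
 [ -4  -3  -5  -4  -4  -5  -4  -4  -5  -3  -5  -5]
 [ -6  -6  -3  -4   4  19  14   1  -4  -4  -5  -4]
 [ -5  -5  -6  -2  56  85  81  37  -4  -7  -5  -7]
 [ -5  -6  -6  -2  72  98 100  55  -5  -5  -5  -7]
 [ -5  -6  -5  -6  56  88  82  36  -5  -7  -7  -7]
 [ -5  -5  -5  -4  44  90  66  10  -6  -8  -8  -8]
 [ -6  -5  -7   1  70 120  90  17  -7  -9  -7  -6]
 [ -6  -6  -6  16 100 125 121  59  -8  -8  -8  -7]
 [ -7  -7  -5   1  51  84  88  31  -7  -7  -6  -6]
 [ -7  -8  -6  -3   7  23  25   4  -7  -4  -3  -3]]
```

View pics/g6.png

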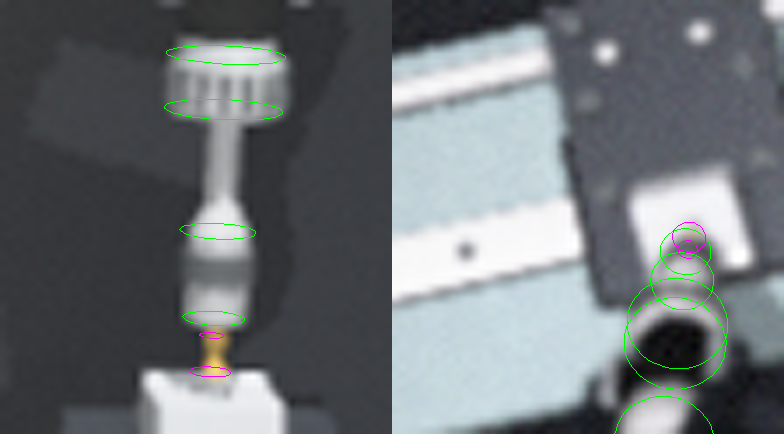

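Emit:
arm_command(
  slide=[
    [0,0,0.2],
    [0,0,0.4],
    [0,0,0.5],
    [0,0,0.6],
    [0,0,0.6],
    [0,0,0.6],
  ],
  delta_rot=[
    [0,0,0],
    [0,0,0],
    [0,0,0],
    [0,0,0],
    [0,0,0],
    [0,0,0],
  ],
  claw=[-1,-1,-1,-1,-1,-1],
  force=120,
)

```text
clock: 9.98
eef_pos: [0.5845, 0.1299, 0.1871]
tool_rot: [-2.949, -0.377, -0.79]
ft_force: [0.5, -0.0, -3.9]
opening: 0.0277
finger_force: 118.3
```

```bash
cat > k.py <<'E'
from h import *
np.set_printoptions(precision=4,suppress=True)
o=manip.get_obs();M=R.from_rotvec(o["tool_rot"]).as_matrix();p=o["eef_pos"]
f=o["ft_force"]-np.array([.2,-.2,-4.5])
print(o["clock"],p,M[:,2],"force tool",M.T@f,"torque",M.T@o["wrist_torque"],"tip rel",M.T@(np.array([.6275,.141,.1075])-p)*1e3-[0,0,94.7])
E
python3 k.py
```

```text
9.975 [0.5845 0.1299 0.1871] [ 0.484   0.1259 -0.866 ] force tool [ 0.5783 -0.0878 -0.3786] torque [ 0.0625 -0.6254 -0.0652] tip rel [-1.3807  0.1041 -3.6036]
```

Emit:
arm_command(
  slide=[
    [0,0,0.1],
    [0,0,0.2],
    [0,0,0.3],
    [0,0,0.4],
    [0,0,0.4],
  ],
  delta_rot=[
    [0,0,0],
    [0,0,0],
    [0,0,0],
    [0,0,0],
    [0,0,0],
  ],
  claw=[-1,-1,-1,-1,-1],
)

```text
clock: 10.6
eef_pos: [0.5866, 0.1305, 0.1838]
tool_rot: [-2.948, -0.377, -0.791]
ft_force: [-1.1, 0.3, -1.6]
opening: 0.0277
finger_force: 118.2
```

```bash
python3 k.py
```

```text
10.6 [0.5866 0.1305 0.1838] [ 0.4843  0.126  -0.8658] force tool [ 0.5125 -0.8284 -3.0665] torque [ 0.2407 -0.688   0.0111] tip rel [-1.6493  0.1813 -7.4999]
```

Emit:
arm_command(
  slide=[
    [0,0,0.1],
    [0,0,0.2],
    [0,0,0.25],
    [0,0,0.25],
  ],
  delta_rot=[
    [0,0,0],
    [0,0,0],
    [0,0,0],
    [0,0,0],
  ],
  claw=[-1,-1,-1,-1],
)

```text
clock: 11.1
eef_pos: [0.5874, 0.1309, 0.1808]
tool_rot: [-2.949, -0.377, -0.789]
ft_force: [1.7, 2.3, -6.2]
opening: 0.0279
finger_force: 118.4
```

```bash
python3 k.py
```

```text
11.1 [0.5874 0.1309 0.1808] [ 0.4833  0.126  -0.8664] force tool [ 0.9185 -2.0942  2.4992] torque [ 0.2571 -0.433   0.0049] tip rel [ -0.7989   0.2891 -10.5819]
```

Jaws snapped: the axial force turned to a pull as the head was drawn in. Now I push the stroke.

Emit:
arm_command(
  slide=[
    [0,0,0.15],
    [0,0,0.3],
    [0,0,0.45],
    [0,0,0.6],
    [0,0,0.75],
    [0,0,0.9],
    [0,0,0.9],
  ],
  delta_rot=[
    [0,0,0],
    [0,0,0],
    [0,0,0],
    [0,0,0],
    [0,0,0],
    [0,0,0],
    [0,0,0],
  ],
  claw=[-1,-1,-1,-1,-1,-1,-1],
)

```text
clock: 11.98
eef_pos: [0.5919, 0.132, 0.1748]
tool_rot: [-2.949, -0.379, -0.79]
ft_force: [-11.2, -1.1, 7.5]
opening: 0.0276
finger_force: 118.8
```

```bash
python3 k.py
```

```text
11.975 [0.5919 0.132  0.1748] [ 0.4837  0.126  -0.8661] force tool [ -3.817   -1.9914 -16.015 ] torque [ 0.3779 -1.6226 -0.0101] tip rel [ -1.826    0.2153 -18.0971]
```

Emit:
arm_command(
  slide=[
    [0,0,0.15],
    [-0.05,0,0.3],
    [-0.1,0,0.45],
    [-0.1,0,0.6],
    [-0.1,0,0.65],
    [-0.1,0,0.65],
  ],
  delta_rot=[
    [0,0,0],
    [0,0,0],
    [0,0,0],
    [0,0,0],
    [0,0,0],
    [0,0,0],
  ],
  claw=[-1,-1,-1,-1,-1,-1],
)

```text
clock: 12.72
eef_pos: [0.5946, 0.1326, 0.1694]
tool_rot: [-2.948, -0.379, -0.792]
ft_force: [-12.9, -1.5, 10.2]
opening: 0.0281
finger_force: 119.3
```

```bash
python3 k.py
```

```text
12.725 [0.5946 0.1326 0.1694] [ 0.4847  0.1262 -0.8655] force tool [ -3.9369  -2.079  -19.2223] torque [ 0.4693 -1.5578  0.0019] tip rel [ -1.6623   0.1868 -24.1516]
```

Emit:
arm_command(
  slide=[
    [-0.05,0,0.07],
    [-0.05,0,0.15],
    [-0.05,0,0.15],
    [-0.05,0,0.15],
  ],
  delta_rot=[
    [0,0,0],
    [0,0,0],
    [0,0,0],
    [0,0,0],
  ],
  claw=[-1,-1,-1,-1],
)

```text
clock: 13.22
eef_pos: [0.5952, 0.1328, 0.1694]
tool_rot: [-2.948, -0.38, -0.793]
ft_force: [-21.7, -3.5, 20.7]
opening: 0.0275
finger_force: 120.9
```

```bash
python3 k.py
```

```text
13.225 [0.5952 0.1328 0.1694] [ 0.4855  0.1263 -0.8651] force tool [ -6.3839  -2.3099 -32.8274] torque [ 0.575  -2.2132 -0.0708] tip rel [ -2.2449   0.1568 -24.4625]
```

At the hard stop. I ease slightly to about 25 N and hold.

Emit:
arm_command(
  slide=[
    [-0.03,0,-0.07],
    [-0.03,0,-0.07],
    [-0.03,0,-0.07],
    [-0.03,0,-0.07],
    [-0.03,0,-0.07],
    [-0.03,0,-0.07],
    [-0.03,0,-0.07],
    [-0.03,0,-0.07],
    [-0.03,0,-0.07],
    [-0.03,0,-0.07],
  ],
  delta_rot=[
    [0,0,0],
    [0,0,0],
    [0,0,0],
    [0,0,0],
    [0,0,0],
    [0,0,0],
    [0,0,0],
    [0,0,0],
    [0,0,0],
    [0,0,0],
  ],
  claw=[-1,-1,-1,-1,-1,-1,-1,-1,-1,-1],
)

```text
clock: 14.48
eef_pos: [0.5948, 0.1326, 0.1693]
tool_rot: [-2.948, -0.379, -0.793]
ft_force: [-16.9, -2.0, 14.3]
opening: 0.0275
finger_force: 120.8
```

```bash
python3 k.py
```

```text
14.475 [0.5948 0.1326 0.1693] [ 0.4857  0.1263 -0.8649] force tool [ -5.2932  -2.6121 -24.7615] torque [ 0.5293 -1.6784 -0.0277] tip rel [ -1.7603   0.1272 -24.319 ]
```

25 N, at the stop; hold still for over three more seconds.

Emit:
arm_command(
  slide=[
    [0,0,0],
    [0,0,0],
    [0,0,0],
    [0,0,0],
    [0,0,0],
    [0,0,0],
    [0,0,0],
    [0,0,0],
    [0,0,0],
    [0,0,0],
  ],
  delta_rot=[
    [0,0,0],
    [0,0,0],
    [0,0,0],
    [0,0,0],
    [0,0,0],
    [0,0,0],
    [0,0,0],
    [0,0,0],
    [0,0,0],
    [0,0,0],
  ],
  claw=[-1,-1,-1,-1,-1,-1,-1,-1,-1,-1],
)

```text
clock: 15.72
eef_pos: [0.5948, 0.1326, 0.1693]
tool_rot: [-2.948, -0.379, -0.794]
ft_force: [-15.1, -1.6, 15.4]
opening: 0.0278
finger_force: 120.8
```

Emit:
arm_command(
  slide=[
    [0,0,0],
    [0,0,0],
    [0,0,0],
    [0,0,0],
    [0,0,0],
    [0,0,0],
    [0,0,0],
    [0,0,0],
    [0,0,0],
    [0,0,0],
  ],
  delta_rot=[
    [0,0,0],
    [0,0,0],
    [0,0,0],
    [0,0,0],
    [0,0,0],
    [0,0,0],
    [0,0,0],
    [0,0,0],
    [0,0,0],
    [0,0,0],
  ],
  claw=[-1,-1,-1,-1,-1,-1,-1,-1,-1,-1],
)

```text
clock: 16.98
eef_pos: [0.5948, 0.1326, 0.1693]
tool_rot: [-2.948, -0.379, -0.793]
ft_force: [-16.2, -2.4, 15.0]
opening: 0.0278
finger_force: 120.8
```

Emit:
arm_command(
  slide=[
    [0,0,0],
    [0,0,0],
    [0,0,0],
    [0,0,0],
    [0,0,0],
    [0,0,0],
    [0,0,0],
    [0,0,0],
    [0,0,0],
    [0,0,0],
  ],
  delta_rot=[
    [0,0,0],
    [0,0,0],
    [0,0,0],
    [0,0,0],
    [0,0,0],
    [0,0,0],
    [0,0,0],
    [0,0,0],
    [0,0,0],
    [0,0,0],
  ],
  claw=[-1,-1,-1,-1,-1,-1,-1,-1,-1,-1],
)

```text
clock: 18.23
eef_pos: [0.5948, 0.1326, 0.1693]
tool_rot: [-2.948, -0.379, -0.794]
ft_force: [-15.5, -1.4, 15.3]
opening: 0.0283
finger_force: 120.8
```

```bash
python3 k.py; python3 -c "
from h import *
s=manip.read_camera('scene');cv2.imwrite('pics/end.png',cv2.resize(s['img'][190:260,360:440],None,fx=7,fy=7,interpolation=cv2.INTER_CUBIC))"
```

```text
18.225 [0.5948 0.1326 0.1693] [ 0.4858  0.1262 -0.8649] force tool [ -3.4254  -2.756  -24.9079] torque [ 0.553  -1.7032  0.06  ] tip rel [ -1.8164   0.1042 -24.2821]
```

View pics/end.png

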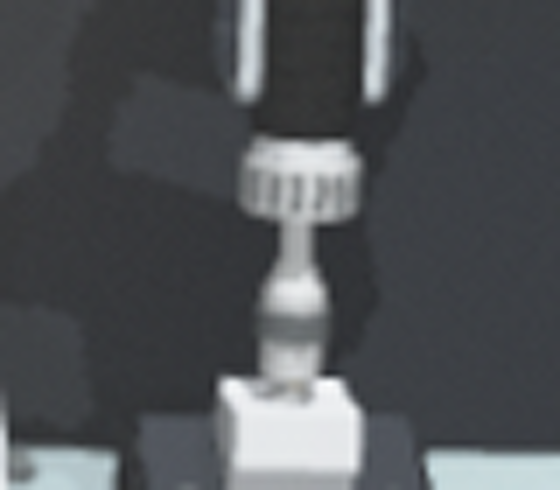

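The picture shows the coupler seated on the nipple (around 290, 385). The visible tube between collar and coupler (rows 220 to 265) has shortened by about half, and the gun is still gripped.

```bash
python3 -c "
from rig import manip
print(manip.sign_off())"
```

```text
the job is handed in; nothing more can be done
None
```

The job is handed in: the coupler snapped onto the nipple, and the nozzle was pushed to its stop and held there at about 25 N for over 3 s (handed in at about 18 s), with the gun still gripped and pressing.

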